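# Empty the ball-knob magazine by its click dial

### The arm

A 7-joint arm with a two-finger parallel gripper is mounted at the origin on the work surface. World frame = base frame: x ahead of the robot, y to its left, z up, the work surface at z = 0. Lengths are in mm, angles in rad, forces in N, time in s.
With the tool pointing down it reaches from about 400 to 875 mm from the base axis. Payload 4.4 kg.
Tool frame: the origin (TCP) lies on the centre line of the jaws, within the pads' length; the fingertips stand 25 mm ahead of it and the grasp point (between the pads) lies 6 mm ahead of it (ctrl.finger_overhang is the distance from the TCP to the fingertips, in mm); z points along the fingers, y is the line along which they close (so a half turn about z gives the same grasp; the last joint's range is limited). The gripper opens to 85 mm and grips with 20 to 120 N. Pads are 22 mm wide; open, the fingers measure 114 mm over their backs; the gripper's body (76 mm by 85 mm) begins 54 mm behind the grasp point. The pads swing forward as they close: fully open they stand 13 mm farther back than shut.
Start: joints at [1.178, 0.628, 0.038, 1.517, -0.027, 0.996, -0.02], TCP at [208.686, -615.603, 256.313] pointing down, gripper open.
Joint ranges: [-3.06, 3.06], [-0.37, 2.12], [-1.25, 1.32], [0.18, 2.47], [-1.1, 4.24], [0.23, 1.98], [-2.94, 2.94]. Speed limits (rad/s): [2.57, 2.57, 3.14, 3.14, 3.14, 3.14, 3.14].

### API

Orientations are given as [roll, pitch, yaw] about the fixed x, y, z axes, in that order (R = Rz(yaw) Ry(pitch) Rx(roll)).
In Python, from cell import ctrl gives the robot as it stands. The module is installed in compiled form; this text tells all that it offers.
- The arm moves only by the tool play_rows, never from a script. Its argument "targets" is a list of rows, each a list of 5 numbers: the closure, from 0 (fully open) to 1 (shut), then the shift along the tool's x, y, z in cm, then the turn about the tool's z in degrees. In form: [[gripper, dx, dy, dz, spin], ...]. A call has 1 to 10 rows; each row is the pose to reach, as a shift and turn from the pose commanded when the call began, along the tool's axes at that moment; what a row does not reach only later rows make up. A row lasts 1/10 s, in which the tool goes at most 50 mm and 8.59 degrees, less where a joint would pass 70% of its speed; a pose out of reach is approached as far as the arm can. A call with a gripper value outside its range is refused whole. The fingers move at their own pace and stop on an object; the grip force is fixed at half the most. Time passes only in rows, so rows that repeat a pose let the fingers close. It gives the time, the measured TCP pose, the force, the opening and the grip force at its end, in the units of the state.
- ctrl.read_state(): the state, without advancing time (a new reading comes with each control period).
- ctrl.get_image(name): name is "scene" or "top"; returns (picture, depth): 480x640x3 uint8, red, green, blue; 480x640 float32, mm along the optical axis (not along the pixel's ray), 0 where there is no reading.
- ctrl.calibration(name): a dict with "vfov" (degrees; the focal length in pixels is half the picture's height over the tangent of half this angle, whatever the lens; pixels are square), "cx", "cy" (the principal point, pixels), "k1" (the pictures are not rectified: a ray, as slopes to the right and down, at radius r is drawn at 1 + k1 r^2 times it, then the intrinsics apply), "extrinsics" (4x4, takes a point from camera to world coordinates). Camera axes: x right, y down, z forward; pixel columns grow to the right and rows downward; lengths in mm; the calibration is good to about 2 mm. A picture is of the moment at which its call begins. calibration takes no time and is no camera call.
- ctrl.finish_job(): hands the job in; it is judged then, once.
Trained networks look in the newest picture that a camera, given by its name, has taken for a name from the list of things; names that differ only in an ending like _2 or _b are one class to them, and where a whole thing is asked for, a point or a joint stands for the part that bears it (a point fixed in the world has none). Each returns a list of dicts, best first, with "confidence" (0 to 1); they miss things now and then, are a little off and sometimes report something else, mostly with a low value. They report only what shows in the picture. A call takes as long as a camera call. They do not tell look-alikes from the thing itself.
- ctrl.search_frame(camera, name): "bbox" ([left, top, right, bottom] in pixels, round what is visible of it).
- ctrl.trace(camera, name): "pixels" (480x640 bool, what is visible of it) and "bbox" ([left, top, right, bottom] in pixels, round what is visible of it).
The state is a dict: "clock": time; "qpos": joint angles; "qd": joint speeds; "tau": joint torques, N m; "eef_pos": TCP position; "tool_rot": TCP orientation; "force": force on the tool from outside, world axes, zero at the start; "torque": the same for the moment, N m; "width": finger opening in mm; "gripper_force": force on a finger pad.
Only numpy, scipy, OpenCV 4.12 (cv2) and the standard library are available. Lean on these libraries where they do the work, as an engineer would, in place of code of your own. Each camera call takes 0.05 s, during which the arm holds its last target. There are 200 camera calls.

### The job

Turn the magazine's click dial to the fourth click clockwise past its red zero tick and let go of it, which draws the gate pin out of the track. Then push the black ball knobs along the curved track to the exit gap, lift each one out there and set it in its own cell of the green tray, until the magazine is empty. Last, turn the dial back to its red zero tick to close the gate, leaving the other things on the bench alone.

Things in the scene. Friction and masses are not known exactly. Their poses are not given: they have to be found in the camera images.
- magazine: Ball-knob magazine fixed to the bench: grey plate 10 mm thick (x -58 to 176 mm, y -180 to 154 mm) with a curved track, click dial and gate. Origin on the bench (z = 0) under the dial's axis, which is the track's centre of curvature; x to the track's middle, z up. Track angles about z from x, in rad: closed end -1.20, gate pin 0.836, end of walls 0.921, ball at exit 1.121.
- track_mid (a point): Track's centre line at angle 0, on its floor, 10 mm above the bench. The line is an arc of radius 140 mm about the magazine's origin. Channel 53 mm wide, walls 6 mm thick; steel lips on top (top 56.5 mm above the bench) leave a 38 mm wide slot all along: balls are seen and pushed through it with closed fingertips, but come out only at the exit.
- track_end (a point): Track's centre line at its closed end (-1.20 rad), on the floor 10 mm above the bench. At the start balls lie at some of the angles -0.59, -0.19, 0.21, 0.61 rad; between here and a ball in the first place 60 mm of channel is free, so fingertips fit in behind the last ball. The balls touch and push each other along as a row.
- exit (a point): Where a ball rests at the exit gap, on the floor under its centre, 10 mm above the bench. No walls or lips here: only two sills 5 mm high beside the ball (18 to 25 mm off the centre line) and ahead an end stop 34 mm wide, 30 mm high, against the ball. Grasp the ball across the track (along the radius from the magazine's origin), fingertips 7 mm or more above this floor.
- dial (a joint): Click dial, rad: 0 with its red pointer at the thick red zero tick (the magazine's -x), growing clockwise seen from above. Clicks into rest every 24 deg (0.4189 rad, white ticks); click 4 is 1.676. 0.075 N m turns it over a click; let go, it falls to the nearest. Starts at a click from -2 to 1; stops at -1.34 and 3.02. Each click clockwise draws the brass gate pin 7 mm; balls pass from click 4 on.
- dial_grip (a point): Middle of the dial's grip bar, on the dial's axis (over the magazine's origin), 54 mm above the bench. The bar is 62 mm long (this point's x), 15 mm wide (y) and stands from 38 to 70 mm above the bench on a black disc 70 mm across, on a round grey housing 90 mm across; red pointer at its -x end. The point turns with the dial.
- tray_floor (a point): Green tray, loose, 206 x 74 mm, walls and two dividers 18 mm high (above the bench), 5 mm thick, floor 5 mm thick, 0.6 kg or so. This point is the centre of its inner floor, 5 mm above the bench; x along its length. Three open cells in a row, centres at x = -67, 0 and 67 mm, each about 62 x 64 mm inside: one ball each.
- stake_box: Brown wooden stake box, 100 x 150 x 56 mm, on the bench beyond the mat; origin under its centre. Leave alone.
- parts_case: Flat green parts case, 110 x 150 x 31 mm, on the bench beyond the mat; origin under its centre. Leave alone.
- screwdriver: Screwdriver lying on the bench beyond the mat. Leave alone.
- ball1_center (a point): Black ball knob, 50 mm diameter, 0.12 kg or so; this point is its centre. It starts in the magazine's curved track; some of the four are absent. The bench mat has a lip 10 mm high round it (x 335 to 695 mm, y -370 to 390 mm) that stops a dropped ball.
- ball2_center (a point): Black ball knob, 50 mm diameter, 0.12 kg or so; this point is its centre. It starts in the magazine's curved track; some of the four are absent. The bench mat has a lip 10 mm high round it (x 335 to 695 mm, y -370 to 390 mm) that stops a dropped ball.
- ball3_center (a point): Black ball knob, 50 mm diameter, 0.12 kg or so; this point is its centre. It starts in the magazine's curved track; some of the four are absent. The bench mat has a lip 10 mm high round it (x 335 to 695 mm, y -370 to 390 mm) that stops a dropped ball.
- ball4_center (a point): Black ball knob, 50 mm diameter, 0.12 kg or so; this point is its centre. It starts in the magazine's curved track; some of the four are absent. The bench mat has a lip 10 mm high round it (x 335 to 695 mm, y -370 to 390 mm) that stops a dropped ball.
Mind the look-alikes: they are no part of the job. Leave any pink look-alike of the part that bears ball3_center alone.

How it is judged (in metres and radians):
On the way, in this order (a step that is already met when the one before it is completed fails the run):
1. the dial rests at the fourth click past zero, released (value of joint dial between 1.5555 and 1.7955 rad and velocity of joint dial between -0.1 and 0.1 rad/s and contact force between the fingers and magazine below 0.3 N), for 0.3 s.
2. a ball knob has come to the exit gap (((horizontal distance between ball1_center and exit below 0.018 m and height (world z) of ball1_center below 0.045 m) or (horizontal distance between ball2_center and exit below 0.018 m and height (world z) of ball2_center below 0.045 m) or (horizontal distance between ball3_center and exit below 0.018 m and height (world z) of ball3_center below 0.045 m) or (horizontal distance between ball4_center and exit below 0.018 m and height (world z) of ball4_center below 0.045 m))), for 0.1 s.
3. every ball knob lies in the tray, released (x of ball1_center in the frame of tray_floor between -0.098 and 0.098 m and y of ball1_center in the frame of tray_floor between -0.032 and 0.032 m and z of ball1_center in the frame of tray_floor between 0.019 and 0.031 m and x of ball2_center in the frame of tray_floor between -0.098 and 0.098 m and y of ball2_center in the frame of tray_floor between -0.032 and 0.032 m and z of ball2_center in the frame of tray_floor between 0.019 and 0.031 m and x of ball3_center in the frame of tray_floor between -0.098 and 0.098 m and y of ball3_center in the frame of tray_floor between -0.032 and 0.032 m and z of ball3_center in the frame of tray_floor between 0.019 and 0.031 m and x of ball4_center in the frame of tray_floor between -0.098 and 0.098 m and y of ball4_center in the frame of tray_floor between -0.032 and 0.032 m and z of ball4_center in the frame of tray_floor between 0.019 and 0.031 m and contact force between the fingers and ball1 below 0.3 N and contact force between the fingers and ball2 below 0.3 N and contact force between the fingers and ball3 below 0.3 N and contact force between the fingers and ball4 below 0.3 N), for 0.3 s.
At the end, for the whole second after the job is handed in: Every ball knob lies at rest on the tray's floor (centre within 6 mm of 25 mm above the tray's floor, inside its walls), and the dial rests at its zero tick (within 0.12 rad) (x of ball1_center in the frame of tray_floor between -0.098 and 0.098 m and y of ball1_center in the frame of tray_floor between -0.032 and 0.032 m and z of ball1_center in the frame of tray_floor between 0.019 and 0.031 m and x of ball2_center in the frame of tray_floor between -0.098 and 0.098 m and y of ball2_center in the frame of tray_floor between -0.032 and 0.032 m and z of ball2_center in the frame of tray_floor between 0.019 and 0.031 m and x of ball3_center in the frame of tray_floor between -0.098 and 0.098 m and y of ball3_center in the frame of tray_floor between -0.032 and 0.032 m and z of ball3_center in the frame of tray_floor between 0.019 and 0.031 m and x of ball4_center in the frame of tray_floor between -0.098 and 0.098 m and y of ball4_center in the frame of tray_floor between -0.032 and 0.032 m and z of ball4_center in the frame of tray_floor between 0.019 and 0.031 m and value of joint dial between -0.12 and 0.12 rad and velocity of joint dial between -0.1 and 0.1 rad/s and linear speed of each of ball1, ball2, ball3, ball4 below 0.03 m/s); the robot touches nothing.
It fails at once if the stake box was moved by more than 25 mm (distance of stake_box from where it was at the start of the episode above 0.025 m).
It fails at once if the parts case was moved by more than 25 mm (distance of parts_case from where it was at the start of the episode above 0.025 m).
It fails at once if the screwdriver was moved by more than 25 mm (distance of screwdriver from where it was at the start of the episode above 0.025 m).
Of ball1, ball2, ball3, ball4 only 2 to 3 are there at a start; the rules pass over those that are not, and their reading is None.
At some moment in a run one of tray may be knocked a few centimetres aside while the robot is not near it.
Once in a run the grip may slacken for a moment while it holds something.
It also fails if it takes over 210 s, if anything falls off the work surface, if the arm or the gripper's body presses on something with over 40 N, if the wrist force passes 120 N, or if a joint passes its speed limit or range.

## Working session

There is one attempt and no reset: what is moved stays moved. The work goes in short steps, Python scripts to look and compute and a tool call to move; the robot and the scene stay as the last step left them, time stands still between calls to the robot, and variables do not carry over. Pictures are saved under pics/ and viewed, at most 14 in all, crops included, and the job is handed in when it is done.

Besides the shell and the picture viewer there is one more tool, called after "Call:" as name([rows], argument=value, ...), one row to a line, values as JSON. play_rows: Moves the arm, as the interface text tells. Its arguments: {"type":"object","properties":{"targets":{"type":"array"}},"required":["targets"]}

```bash
mkdir -p pics; cat > h.py <<'E'
import numpy as np, cv2
from cell import ctrl
from scipy.spatial.transform import Rotation as R
def cloud(name):
    im,d=ctrl.get_image(name); c=ctrl.calibration(name)
    f=240/np.tan(np.radians(c["vfov"]/2))
    K=np.array([[f,0,c["cx"]],[0,f,c["cy"]],[0,0,1.]])
    v,u=np.mgrid[0:480,0:640].astype(np.float32)
    p=cv2.undistortPoints(np.stack([u.ravel(),v.ravel()],1)[:,None],K,np.array([c["k1"],0,0,0.])).reshape(480,640,2)
    X=np.dstack([p[...,0]*d,p[...,1]*d,d]); E=np.array(c["extrinsics"])
    return im,d,X@E[:3,:3].T+E[:3,3]
def topix(name,P):
    c=ctrl.calibration(name); f=240/np.tan(np.radians(c["vfov"]/2)); E=np.linalg.inv(np.array(c["extrinsics"]))
    K=np.array([[f,0,c["cx"]],[0,f,c["cy"]],[0,0,1.]])
    return cv2.projectPoints(np.atleast_2d(np.array(P,float)),cv2.Rodrigues(E[:3,:3])[0],E[:3,3],K,np.array([c["k1"],0,0,0.]))[0][:,0]
def save(im,n,box=None,s=1):
    if box: im=im[box[1]:box[3],box[0]:box[2]]
    cv2.imwrite("pics/"+n,cv2.resize(im[...,::-1],None,fx=s,fy=s,interpolation=cv2.INTER_CUBIC))
def st():
    s=ctrl.read_state(); print({k:np.round(s[k],3).tolist() for k in ("clock","eef_pos","tool_rot","force","width","qpos")}); return s
E
python3 - <<'E'
from h import *
st()
for n in("scene","top"):
    im,d,W=cloud(n); save(im,n+"0.png"); np.savez(n+"0.npz",im=im,W=W)
    c=ctrl.calibration(n);print(n,c["vfov"],c["k1"],np.round(c["extrinsics"],2).tolist())
    for t in("magazine","dial","tray_floor","ball1_center"):
        for r in ctrl.search_frame(n,t): print(t,np.round(r["bbox"]),round(r["confidence"],2))
E
```

```text
{'clock': 0.0, 'eef_pos': [208.497, -615.022, 255.376], 'tool_rot': [-3.14, 0.0, 0.327], 'force': [-0.113, -0.529, -0.244], 'width': 85.582, 'qpos': [1.178, 0.629, 0.038, 1.518, -0.027, 0.996, -0.02]}
scene 50.32822821980116 -0.08959362314748015 [[0.85, 0.39, -0.35, 928.33], [0.53, -0.66, 0.54, -442.91], [-0.02, -0.64, -0.77, 702.75], [0.0, 0.0, 0.0, 1.0]]
magazine [133. 171. 338. 343.] 0.87
dial [197. 206. 239. 240.] 0.76
tray_floor [282. 116. 386. 164.] 0.94
top 43.015791935681264 -0.1492418238658066 [[0.01, -0.99, 0.13, 487.33], [-1.0, -0.01, -0.01, 4.47], [0.02, -0.13, -0.99, 1051.55], [0.0, 0.0, 0.0, 1.0]]
magazine [233. 239. 437. 381.] 0.66
dial [309. 324. 353. 366.] 0.93
dial [236. 239. 438. 380.] 0.26
ball1_center [293. 246. 327. 270.] 0.32
```

View pics/top0.png

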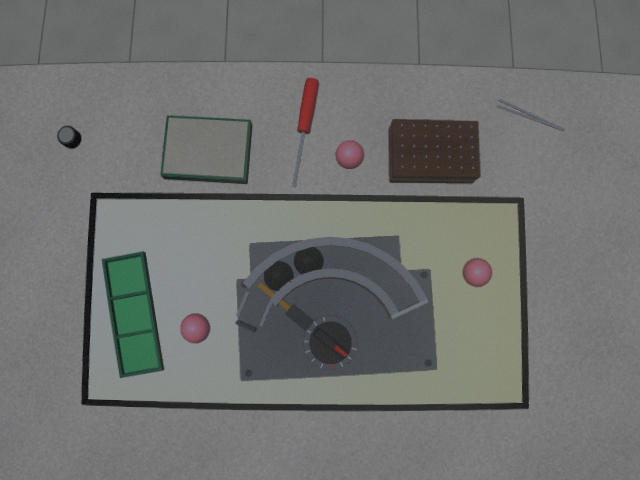

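View pics/scene0.png

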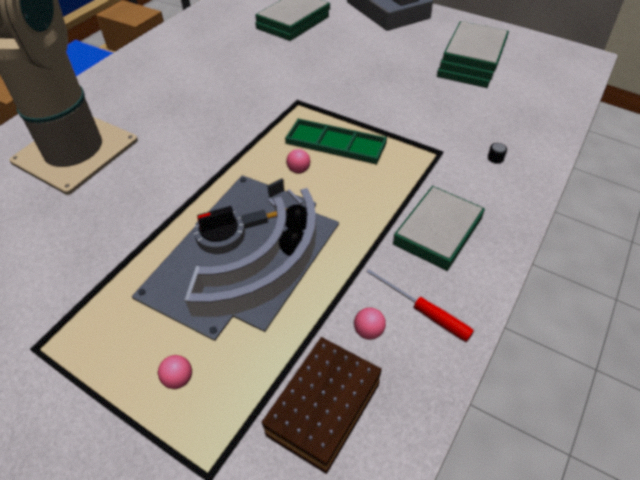

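```bash
python3 - <<'E'
from h import *
from scipy.optimize import minimize
z=np.load("top0.npz"); W=z["W"]; im=z["im"]
save(im,"crop0.png",(220,225,450,390),3.4)
P=W[235:385,228:442].reshape(-1,3)
c0=W[345,330]; print("dial pt",c0)
print("bench z",np.median(W[390,300:400,2]), "plate", np.median(W[330:360,380:420,2]))
L=P[(P[:,2]>49)&(P[:,2]<62)]
L=L[np.hypot(*(L-c0)[:,:2].T)>70]
print(len(L), np.median(L[:,2]))
def cost(p):
    r=np.hypot(L[:,0]-p[0],L[:,1]-p[1]); d=np.abs(r-140)
    return np.mean(np.clip(np.maximum(19-d,d-32.5),0,15)**2)+.01*np.var(d)
r=minimize(cost,c0[:2],method="Nelder-Mead"); print(r.x,r.fun)
a=np.arctan2(L[:,1]-r.x[1],L[:,0]-r.x[0]); print(np.percentile(a,[0,.5,1,2,50,98,99,99.5,100]))
# tray
T=ctrl.trace("scene","tray_floor")
hsv=cv2.cvtColor(im,cv2.COLOR_RGB2HSV); m=((hsv[...,0]>50)&(hsv[...,0]<90)&(hsv[...,1]>120)).astype(np.uint8); m[:, 200:]=0; m[:235]=0
Q=W[m>0]; Q=Q[(Q[:,2]<25)]; rc=cv2.minAreaRect(Q[:,:2].astype(np.float32)); print("tray",rc,len(Q))
E
```

```text
dial pt [442.30436311 -29.98217495  68.2603749 ]
bench z 2.0986724552883516 plate 11.326357282558433
4229 57.52100126500545
[446.64454744 -29.74244865] 30.147040713078248
[-1.21257084 -1.19088073 -1.18221361 -1.16852512  0.15561138  0.93302037
  0.96122047  0.97574965  0.99371678]
tray ((466.8295593261719, 337.19830322265625), (238.46771240234375, 141.1797637939453), 7.73216438293457) 3876
```

View pics/crop0.png

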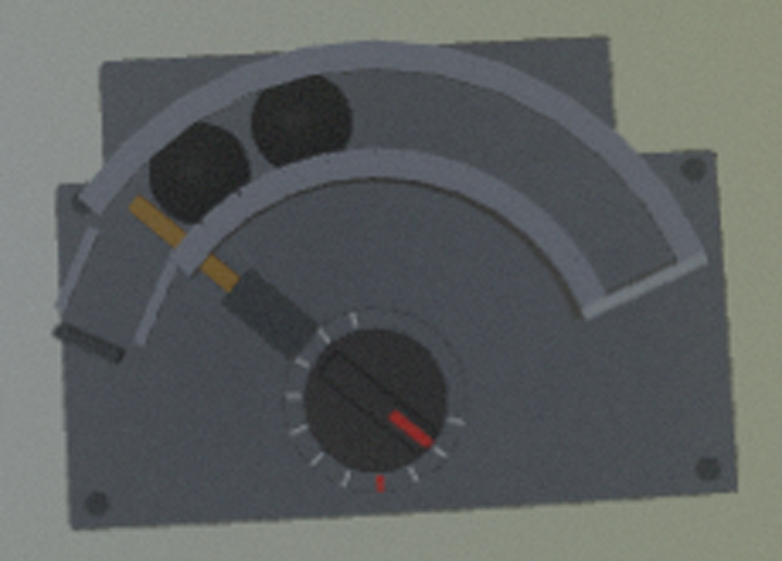

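```bash
cat >> h.py <<'E'
def ray(name,uv,z):
    c=ctrl.calibration(name); f=240/np.tan(np.radians(c["vfov"]/2)); E=np.array(c["extrinsics"])
    K=np.array([[f,0,c["cx"]],[0,f,c["cy"]],[0,0,1.]])
    p=cv2.undistortPoints(np.atleast_2d(np.array(uv,np.float32))[:,None],K,np.array([c["k1"],0,0,0.]))[:,0]
    D=np.c_[p,np.ones(len(p))]@E[:3,:3].T
    return E[:3,3]+D*((z-E[2,3])/D[:,2])[:,None]
E
python3 - <<'E'
from h import *
from scipy.optimize import least_squares
pol=lambda r,a,z:[r*np.cos(a),r*np.sin(a),z]
F=[((72,529),[-58,154,10]),((737,491),[-58,-180,10]),((376,400),[0,0,39]),
 ((80,203),pol(172.5,.921,56.5)),((188,276),pol(107.5,.921,56.5)),
 ((610,38),[176,None,10]),((100,63),[176,None,10])]
uv=np.array([[220+(c[0]+.5)/3.4-.5,225+(c[1]+.5)/3.4-.5] for c,_ in F])
def res(p,full=False):
    out=[];c,s=np.cos(p[2]),np.sin(p[2])
    for q,(_,m) in zip(uv,F):
        w=ray("top",q,m[2])[0]-[p[0],p[1],0]; l=[c*w[0]+s*w[1],-s*w[0]+c*w[1]]
        out.append(l[0]-m[0]); out.append(0 if m[1] is None else l[1]-m[1])
    return np.array(out)
r=least_squares(res,[445,-30,0],loss="soft_l1",f_scale=2); print(r.x); print(res(r.x).round(1).reshape(-1,2).tolist())
x,y,t=r.x
# check overlay in both cameras
M=lambda m:[x+np.cos(t)*m[0]-np.sin(t)*m[1],y+np.sin(t)*m[0]+np.cos(t)*m[1],m[2]]
import itertools
tiles=[]
for n,b,s in(("top",(95,230,450,390),2.2),("scene",(125,105,395,345),2)):
    im=np.load(n+"0.npz")["im"][b[1]:b[3],b[0]:b[2]]; im=cv2.resize(im,None,fx=s,fy=s,interpolation=cv2.INTER_CUBIC)
    for line in([pol(172.5,a,56.5) for a in np.linspace(-1.2,.921,40)],[pol(107.5,a,56.5) for a in np.linspace(-1.2,.921,40)],[pol(121,a,56.5) for a in np.linspace(-1.2,.921,40)],
      [pol(45,a,30) for a in np.linspace(0,6.3,30)],[pol(35,a,38) for a in np.linspace(0,6.3,30)],[[-58,154,10],[-58,-180,10]]):
        px=((topix(n,[M(m) for m in line])-[b[0],b[1]]+.5)*s).astype(int)
        cv2.polylines(im,[px[:,None]],False,(255,255,0),1)
    tiles.append(im)
h=sum(i.shape[0] for i in tiles); w=max(i.shape[1] for i in tiles)
o=np.zeros((h,w,3),np.uint8);k=0
for i in tiles: o[k:k+i.shape[0],:i.shape[1]]=i;k+=i.shape[0]
o=cv2.resize(o,None,fx=600/h,fy=600/h) if h>600 else o
save(o,"ov.png"); print(o.shape)
# dial pointer
for q in((432,443),(392,412)): 
    w=ray("top",[220+q[0]/3.4,225+q[1]/3.4],70)[0]; print("pointer", w, np.degrees(np.arctan2(w[1]-y,w[0]-x)-t))
E
```

```text
[ 4.44774430e+02 -3.11142824e+01  6.41872554e-02]
[[1.7, -1.0], [0.8, 0.7], [0.6, -0.3], [-1.6, -0.5], [0.1, 1.1], [-1.4, 0.0], [-0.3, 0.0]]
(600, 563, 3)
pointer [426.20430892 -57.25896766  70.        ] -129.06318369698445
pointer [440.57048409 -38.38767761  70.        ] -123.70512137231421
```

View pics/ov.png

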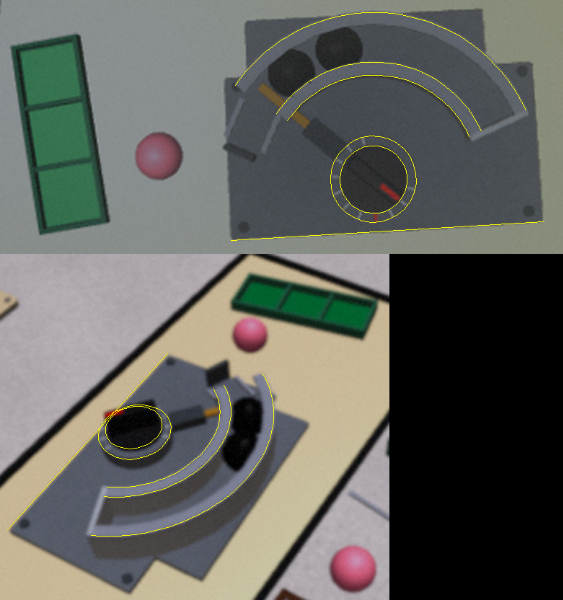

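```bash
cat >> h.py <<'E'
MX,MY,MT=444.8,-31.1,0.0642
def mag(r,a): return np.array([MX+r*np.cos(a+MT),MY+r*np.sin(a+MT)])
def go(x,y,z,yawdeg):
    s=ctrl.read_state(); Rm=R.from_euler("xyz",s["tool_rot"]).as_matrix()
    d=Rm.T@(np.array([x,y,z])-s["eef_pos"])/10
    yw=np.degrees(s["tool_rot"][2]); sp=(yw-yawdeg+180)%360-180
    print("go d(cm)",d.round(2),"spin",round(sp,1),"| at",np.round(s["eef_pos"],1),"yaw",round(yw,1),"tilt",np.round(np.degrees(s["tool_rot"][:2]),2),"F",np.round(s["force"],1),"w",round(s["width"],1),"q",np.round(s["qpos"],2),"t",round(s["clock"],1))
E
python3 -c "
from h import *
go(MX,MY,180,231.7)"
```

```text
go d(cm) [ 41.13 -47.78   7.63] spin 147.0 | at [ 208.7 -615.6  256.3] yaw 18.7 tilt [180.  -0.] F [-0.1  1.2  0.5] w 85.5 q [ 1.18  0.63  0.04  1.52 -0.03  1.   -0.02] t 0.6
```

Call:
play_rows([
  [0,41.1,-47.8,0,-85],
  [0,41.1,-47.8,0,-85],
  [0,41.1,-47.8,0,-85],
  [0,41.1,-47.8,0,-85],
  [0,41.1,-47.8,0,-85],
  [0,41.1,-47.8,0,-85],
  [0,41.1,-47.8,0,-85],
  [0,41.1,-47.8,0,-85],
  [0,41.1,-47.8,0,-85],
  [0.4,41.1,-47.8,0,-85],
])

```text
clock: 1.55
eef_pos: [396.3, -150.2, 256.8]
tool_rot: [3.141, 0.001, 1.816]
force: [1.0, -1.0, -0.3]
width: 73.4
gripper_force: 0.0
```

```bash
python3 -c "
from h import *
go(MX,MY,180,231.7)"
```

```text
go d(cm) [10.39  7.59  7.67] spin -127.7 | at [ 396.3 -150.2  256.8] yaw 104.0 tilt [1.7994e+02 6.0000e-02] F [ 1.  -1.  -0.3] w 73.4 q [ 0.63  0.33 -0.44  2.1   0.21  0.74  0.31] t 1.6
```

Call:
play_rows([
  [0.4,10.4,7.6,0,-85],
  [0.4,10.4,7.6,4,-85],
  [0.4,10.4,7.6,7.7,-85],
  [0.4,10.4,7.6,7.7,-85],
  [0.4,10.4,7.6,7.7,-85],
  [0.4,10.4,7.6,7.7,-85],
  [0.4,10.4,7.6,7.7,-85],
  [0.4,10.4,7.6,7.7,-85],
  [0.4,10.4,7.6,7.7,-85],
  [0.4,10.4,7.6,7.7,-85],
])

```text
clock: 2.55
eef_pos: [445.2, -33.1, 179.5]
tool_rot: [-3.141, 0.001, -2.984]
force: [-0.6, -0.1, -0.4]
width: 50.9
gripper_force: 0.0
```

```bash
python3 -c "
from h import *
go(MX,MY,69,231.7)"
```

```text
go d(cm) [1.000e-02 2.000e-01 1.105e+01] spin -42.7 | at [445.2 -33.1 179.5] yaw -171.0 tilt [-1.7998e+02  3.0000e-02] F [-0.6 -0.1 -0.4] w 50.9 q [ 0.55  0.57 -0.78  2.13  0.65  0.69  1.06] t 2.5
```

Call:
play_rows([
  [0.4,0,0.2,0,-42.7],
  [0.4,0,0.2,0,-42.7],
  [0.4,0,0.2,2,-42.7],
  [0.4,0,0.2,4,-42.7],
  [0.4,0,0.2,6,-42.7],
  [0.4,0,0.2,6,-42.7],
  [0.4,0,0.2,6,-42.7],
  [0.4,0,0.2,6,-42.7],
])

```text
clock: 3.35
eef_pos: [445.3, -30.8, 120.2]
tool_rot: [-3.14, 0.001, -2.247]
force: [0.9, -0.1, 0.2]
width: 50.9
gripper_force: 0.0
```

```bash
python3 -c "
from h import *
go(MX,MY,70,231.7)
im,d,W=cloud('scene'); save(im,'s1.png',(130,120,350,300),3)"
```

```text
go d(cm) [0.06 0.03 5.02] spin -0.4 | at [445.3 -30.8 120.2] yaw -128.7 tilt [-1.7992e+02  5.0000e-02] F [ 0.9 -0.1  0.2] w 50.9 q [ 0.57  0.73 -0.85  2.18  0.95  0.67  1.5 ] t 3.4
```

View pics/s1.png

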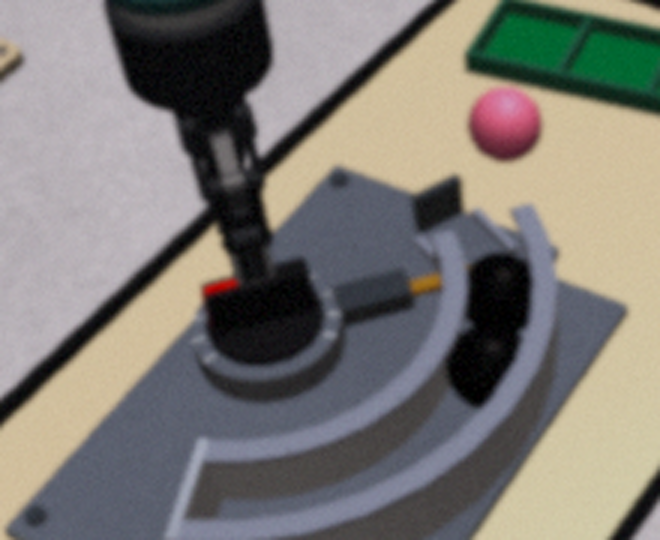

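The gripper stands over the grip bar (crop 255,280) and is lined up with it. The gate block is low, so I'll descend and grip.

Call:
play_rows([
  [0.4,0,0,2,0],
  [0.4,0,0,4,0],
  [0.4,0,0,5.0,0],
  [0.4,0,0,5.0,0],
  [1,0,0,5.0,0],
  [1,0,0,5.0,0],
  [1,0,0,5.0,0],
  [1,0,0,5.0,0],
  [1,0,0,5.0,0],
])

```text
clock: 4.3
eef_pos: [445.3, -31.0, 70.3]
tool_rot: [-3.14, 0.001, -2.245]
force: [-0.6, -0.7, 5.2]
width: 13.9
gripper_force: 59.2
```

Call:
play_rows([
  [1,0,0,0,8],
  [1,0,0,0,16],
  [1,0,0,0,24],
  [1,0,0,0,32],
  [1,0,0,0,40],
  [1,0,0,0,48],
  [1,0,0,0,56],
  [1,0,0,0,64],
  [1,0,0,0,72],
  [1,0,0,0,72],
])

```text
clock: 5.3
eef_pos: [445.1, -30.3, 70.3]
tool_rot: [3.141, 0.002, 2.782]
force: [-1.3, 0.7, 8.9]
width: 13.7
gripper_force: 59.9
```

Call:
play_rows([
  [1,0,0,0,8],
  [1,0,0,0,16],
  [1,0,0,0,24],
  [1,0,0,0,32],
  [1,0,0,0,40],
  [1,0,0,0,48],
  [1,0,0,0,56],
  [1,0,0,0,64],
  [1,0,0,0,72],
  [1,0,0,0,72],
])

```text
clock: 6.3
eef_pos: [445.7, -29.8, 70.2]
tool_rot: [3.139, -0.001, 1.527]
force: [-0.1, 1.5, 7.5]
width: 14.4
gripper_force: 39.9
```

```bash
python3 -c "
from h import *
go(MX,MY,70,87.7)
im,d,W=cloud('scene'); save(im,'s2.png',(130,120,350,300),3)"
```

```text
go d(cm) [-0.13 -0.09  0.02] spin -0.2 | at [445.7 -29.8  70.2] yaw 87.5 tilt [ 1.7985e+02 -7.0000e-02] F [-0.1  1.5  7.5] w 14.4 q [ 0.12  0.69 -0.17  2.21  0.43  0.26 -0.47] t 6.3
```

View pics/s2.png

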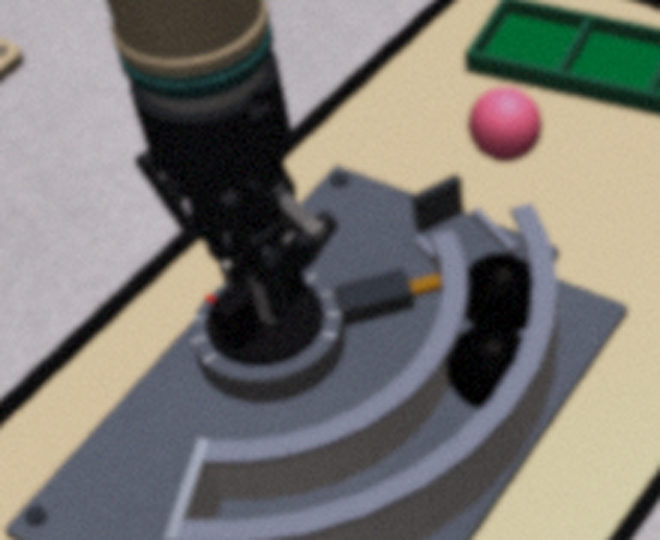

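Call:
play_rows([
  [0.4,0,0,0,0],
  [0.4,0,0,0,0],
  [0.4,0,0,0,0],
  [0.4,0,0,0,0],
  [0.4,0,0,-5,0],
  [0.4,0,0,-10,0],
  [0.4,-10,0,-15,0],
  [0.4,-16,0,-15,0],
  [0.4,-20,0,-15,0],
  [0.4,-20,0,-15,0],
])

```text
clock: 7.35
eef_pos: [435.4, -224.9, 218.9]
tool_rot: [3.141, 0.0, 1.526]
force: [1.1, -0.9, -0.2]
width: 51.2
gripper_force: 0.0
```

```bash
python3 -c "
from h import *
st()
im,d,W=cloud('top'); save(im,'t1.png',(85,225,450,390),2.15)"
```

```text
{'clock': 7.35, 'eef_pos': [435.403, -224.929, 218.868], 'tool_rot': [3.141, 0.0, 1.526], 'force': [1.15, -0.929, -0.229], 'width': 51.201, 'qpos': [0.709, 0.48, -0.411, 1.988, 0.281, 0.727, 0.084]}
```

View pics/t1.png

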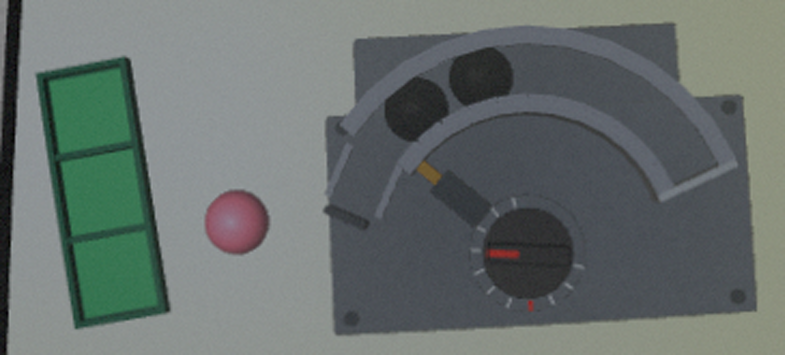

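```bash
cat >> h.py <<'E'
def arc(a0,a1,n,z,off):  # rows along the track, yaw = track angle + off deg
    s=ctrl.read_state(); Rm=R.from_euler("xyz",s["tool_rot"]).as_matrix(); yw=np.degrees(s["tool_rot"][2])
    for a in np.linspace(a0,a1,n):
        d=Rm.T@(np.array([*mag(140,a),z])-s["eef_pos"])/10; sp=(yw-np.degrees(a+MT)-off+180)%360-180
        print("[1,%.2f,%.2f,%.2f,%.1f],"%(*d,sp),end="")
    print()
def tray(corners):
    w=ray("top",corners,18)[:,:2]; c=w.mean(0); l=((w[0]+w[1])-(w[2]+w[3]))/2; print("tray c",c.round(1),"len",np.linalg.norm(l).round(1),"ang",np.degrees(np.arctan2(l[1],l[0])).round(1)); u=l/np.linalg.norm(l)
    print("cells",[(c+k*67*u).round(1).tolist() for k in(-1,0,1)])
E
python3 -c "
from h import *
print(ctrl.finger_overhang)
f=lambda q:[85+(q[0]+.5)/2.15-.5,225+(q[1]+.5)/2.15-.5]
tray([f(q) for q in((37,73),(128,57),(169,312),(76,328))])
for q in((416,108),(481,76)):
    w=ray('top',f(q),35)[0][:2]-[MX,MY]; print('ball',np.hypot(*w),np.arctan2(w[1],w[0])-MT)
go(*mag(140,-.25),120,np.degrees(-.25+MT)+180)"
```

```text
25.0
tray c [487.5 305.9] len 205.0 ang 11.2
cells [[421.8, 292.8], [487.5, 305.9], [553.2, 318.9]]
ball 141.29105703971965 0.6009652273876674
ball 141.56269782637827 0.20003937307116992
go d(cm) [18.77 13.75  9.82] spin -82.6 | at [ 434.3 -235.8  219.4] yaw 86.7 tilt [179.9    0.43] F [ 0.8 -8.5  0.5] w 51.2 q [ 0.72  0.48 -0.4   1.98  0.29  0.73  0.09] t 7.4
```

Call:
play_rows([
  [1,18.8,13.7,0,-82.6],
  [1,18.8,13.7,0,-82.6],
  [1,18.8,13.7,0,-82.6],
  [1,18.8,13.7,4,-82.6],
  [1,18.8,13.7,8,-82.6],
  [1,18.8,13.7,9.8,-82.6],
  [1,18.8,13.7,9.8,-82.6],
  [1,18.8,13.7,9.8,-82.6],
  [1,18.8,13.7,9.8,-82.6],
  [1,18.8,13.7,9.8,-82.6],
])

```text
clock: 8.4
eef_pos: [580.8, -41.1, 119.5]
tool_rot: [3.142, -0.001, 2.973]
force: [0.2, 1.4, 0.3]
width: -0.5
gripper_force: 0.0
```

```bash
python3 -c "
from h import *
go(*mag(140,-.25),52,np.degrees(-.25+MT)+180)"
```

```text
go d(cm) [-0.43 -1.54  6.75] spin 1.0 | at [580.8 -41.1 119.5] yaw 170.3 tilt [ 1.8e+02 -7.0e-02] F [0.2 1.4 0.3] w -0.5 q [ 0.45  0.81 -0.69  1.81  0.71  0.79  0.78] t 8.4
```

Call:
play_rows([
  [1,-0.4,-1.5,0,1],
  [1,-0.4,-1.5,0,1],
  [1,-0.4,-1.5,2,1],
  [1,-0.4,-1.5,4,1],
  [1,-0.4,-1.5,6,1],
  [1,-0.4,-1.5,6.7,1],
  [1,-0.4,-1.5,6.7,1],
])

```text
clock: 9.1
eef_pos: [581.9, -57.1, 52.4]
tool_rot: [-3.141, -0.002, 2.949]
force: [0.2, -0.0, 0.5]
width: -0.0
gripper_force: 0.0
```

```bash
python3 -c "
from h import *
go(*mag(140,-.25),52,np.degrees(-.25+MT)+180)
arc(-.18,.45,10,52,180)"
```

```text
go d(cm) [-0.05  0.02  0.04] spin -0.4 | at [581.9 -57.1  52.4] yaw 169.0 tilt [-1.7996e+02 -1.0000e-01] F [ 0.2 -0.   0.5] w -0.0 q [ 0.42  0.9  -0.61  1.83  0.8   0.67  0.71] t 9.1
[1,-0.00,1.00,0.03,-4.4],[1,0.11,1.97,0.03,-8.4],[1,0.28,2.93,0.03,-12.4],[1,0.53,3.88,0.03,-16.4],[1,0.84,4.81,0.03,-20.5],[1,1.21,5.72,0.03,-24.5],[1,1.65,6.60,0.03,-28.5],[1,2.14,7.44,0.03,-32.5],[1,2.70,8.25,0.03,-36.5],[1,3.31,9.01,0.04,-40.5],
```

Call:
play_rows([
  [1,0,1.0,0,-4.4],
  [1,0.1,2.0,0,-8.4],
  [1,0.3,2.9,0,-12.4],
  [1,0.5,3.9,0,-16.4],
  [1,0.85,4.8,0,-20.5],
  [1,1.2,5.7,0,-24.5],
  [1,1.65,6.6,0,-28.5],
  [1,2.15,7.45,0,-32.5],
  [1,2.7,8.25,0,-36.5],
  [1,2.7,8.25,0,-36.5],
])

```text
clock: 10.1
eef_pos: [572.6, 28.3, 54.7]
tool_rot: [-3.138, 0.001, -2.696]
force: [1.1, -2.8, 2.4]
width: 0.4
gripper_force: 2.0
```

```bash
cat >> h.py <<'E'
def balls():
    im,d,W=cloud("top"); m=(im.max(2)<55)&(np.hypot(W[...,0]-MX,W[...,1]-MY)>108)&(np.hypot(W[...,0]-MX,W[...,1]-MY)<172)&(W[...,2]>40)&(W[...,2]<70)
    n,l,s,c=cv2.connectedComponentsWithStats(m.astype(np.uint8))
    for i in range(1,n):
        if s[i,4]>60:
            w=ray("top",c[i],35)[0][:2]-[MX,MY]; print("dark blob",s[i].tolist(),"r",np.hypot(*w).round(1),"a",(np.arctan2(w[1],w[0])-MT).round(3))
    return im,W
E
python3 -c "
from h import *
go(*mag(140,.45),52,np.degrees(.45+MT)+180)
im,W=balls(); save(im,'t2.png',(225,225,450,390),3)"
```

```text
go d(cm) [0.12 1.11 0.27] spin -3.9 | at [572.6  28.3  54.7] yaw -154.5 tilt [-1.7981e+02  4.0000e-02] F [ 1.1 -2.8  2.4] w 0.4 q [ 0.35  0.93 -0.74  1.87  0.94  0.74  1.08] t 10.1
dark blob [265, 281, 17, 10, 105] r 133.7 a 0.738
dark blob [239, 289, 30, 29, 660] r 143.2 a 1.038
```

View pics/t2.png

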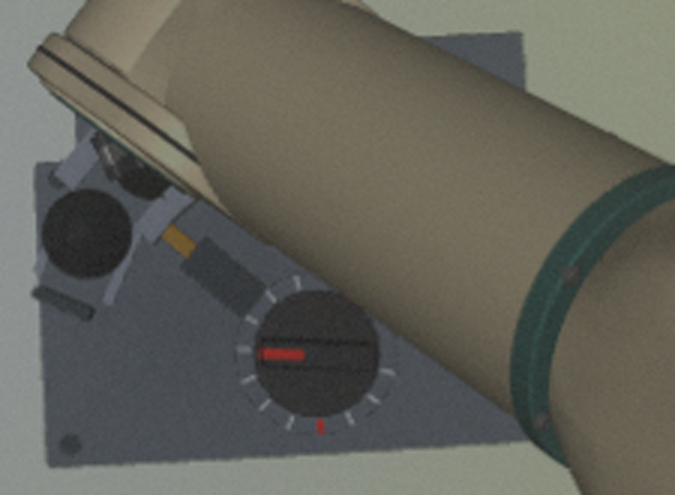

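Call:
play_rows([
  [1,0.05,0.4,0.1,-2],
  [1,0.1,0.8,0.2,-4],
  [1,0.15,1.1,0.2,-5],
  [1,0.15,1.2,0.2,-5],
  [1,0.15,1.2,0.2,-5],
])

```text
clock: 10.65
eef_pos: [564.6, 40.9, 50.9]
tool_rot: [3.139, 0.0, -2.608]
force: [0.1, -0.0, 0.6]
width: -0.2
gripper_force: 0.0
```

```bash
python3 -c "
from h import *
go(*mag(140,.45),52,np.degrees(.45+MT)+180)
im,W=balls()
e=mag(140,1.121); print(topix('top',[[*e,35]]))"
```

```text
go d(cm) [-0.02 -0.38 -0.11] spin 1.1 | at [564.6  40.9  50.9] yaw -149.4 tilt [179.88   0.  ] F [ 0.1 -0.   0.6] w -0.2 q [ 0.34  0.94 -0.76  1.88  0.96  0.74  1.12] t 10.7
dark blob [258, 289, 17, 9, 96] r 133.7 a 0.861
dark blob [237, 295, 29, 30, 668] r 142.6 a 1.12
[[252.10192049 309.84034227]]
```

Call:
play_rows([
  [1,0,-0.5,0,0],
  [1,0,-0.5,-4,0],
  [1,0,-0.5,-9,0],
  [0.5,0,-0.5,-9,20],
  [0,0,-0.5,-9,40],
  [0,0,-0.5,-9,52],
  [0,0,-0.5,-9,52],
])

```text
clock: 11.4
eef_pos: [567.9, 34.9, 141.2]
tool_rot: [3.141, -0.0, 3.067]
force: [-0.5, 0.3, -0.2]
width: 58.2
gripper_force: 0.0
```

```bash
python3 -c "
from h import *
go(*mag(141,1.121),100,np.degrees(1.121+MT)+90)"
```

```text
go d(cm) [7.46 5.93 4.12] spin 17.8 | at [567.9  34.9 141.2] yaw 175.8 tilt [179.98  -0.  ] F [-0.5  0.3 -0.2] w 58.2 q [ 0.34  0.77 -0.72  1.84  0.69  0.8   0.75] t 11.4
```

Call:
play_rows([
  [0,3.7,3,0,9],
  [0,7.5,5.9,0,17.8],
  [0,7.5,5.9,2,17.8],
  [0,7.5,5.9,4,17.8],
  [0,7.5,5.9,4,17.8],
  [0,7.5,5.9,4,17.8],
])

```text
clock: 12.0
eef_pos: [497.0, 99.2, 101.2]
tool_rot: [-3.142, -0.001, 2.763]
force: [-0.0, 0.5, -0.4]
width: 85.4
gripper_force: 0.0
```

```bash
python3 -c "
from h import *
go(*mag(141,1.121),43,np.degrees(1.121+MT)+90)"
```

```text
go d(cm) [-0.06  0.07  5.82] spin 0.4 | at [497.   99.2 101.2] yaw 158.3 tilt [-1.7999e+02 -3.0000e-02] F [-0.   0.5 -0.4] w 85.4 q [ 0.12  0.73 -0.56  2.03  0.71  0.58  0.25] t 12.0
```

Call:
play_rows([
  [0,0,0,2,0],
  [0,0,0,4,0],
  [0,0,0,5.8,0],
  [0,0,0,5.8,0],
  [1,0,0,5.8,0],
  [1,0,0,5.8,0],
  [1,0,0,5.8,0],
  [1,0,0,5.8,0],
  [1,0,0,5.8,0],
  [1,0,0,5.8,0],
])

```text
clock: 13.0
eef_pos: [497.9, 99.4, 44.6]
tool_rot: [3.14, 0.002, 2.763]
force: [-1.2, -0.4, 5.5]
width: 47.7
gripper_force: 60.5
```

```bash
python3 -c "
from h import *
go(553.2,318.9,150,11.2+90)"
```

```text
go d(cm) [  2.94  22.46 -10.52] spin 57.1 | at [497.9  99.4  44.6] yaw 158.3 tilt [1.7993e+02 1.3000e-01] F [-1.2 -0.4  5.5] w 47.7 q [ 0.05  0.82 -0.45  2.05  0.82  0.45  0.15] t 13.0
```

Call:
play_rows([
  [1,0,0,-2,0],
  [1,0,0,-5,0],
  [1,0,0,-9,0],
  [1,0,0,-11,0],
  [1,0,0,-11,0],
])

```text
clock: 13.5
eef_pos: [498.8, 99.7, 156.5]
tool_rot: [3.138, 0.005, 2.763]
force: [0.8, 0.0, -0.6]
width: 47.3
gripper_force: 63.9
```

```bash
cat >> h.py <<'E'
def findtray():
    im,d=ctrl.get_image("top"); hsv=cv2.cvtColor(im,cv2.COLOR_RGB2HSV)
    m=((hsv[...,0]>50)&(hsv[...,0]<90)&(hsv[...,1]>100)).astype(np.uint8); m[:200]=0; m[:,230:]=0; m[410:]=0
    m=cv2.morphologyEx(m,cv2.MORPH_CLOSE,np.ones((9,9))); n,l,s,c=cv2.connectedComponentsWithStats(m); i=1+np.argmax(s[1:,4])
    p=np.argwhere(l==i)[:,::-1].astype(np.float32)
    w=ray("top",p,14)[:,:2].astype(np.float32); (c,sz,a)=cv2.minAreaRect(w); b=cv2.boxPoints((c,sz,a))
    e=max((b[1]-b[0],b[2]-b[1]),key=np.linalg.norm); u=e/np.linalg.norm(e); u*=np.sign(u[0]); c=np.array(c)
    print("tray",c.round(1),np.round(sz,1),"ang",np.degrees(np.arctan2(u[1],u[0])).round(1),"cells",[(c+k*67*u).round(1).tolist() for k in(-1,0,1)])
    return im
E
python3 -c "
from h import *
findtray(); balls()
go(553.2,318.9,150,191.2)"
```

```text
tray [487.3 308.1] [205.1  74.1] ang 11.1 cells [[421.5, 295.2], [487.3, 308.1], [553.0, 321.0]]
dark blob [255, 269, 29, 29, 498] r 142.2 a 0.727
go d(cm) [ 2.92 22.54  0.36] spin -32.9 | at [497.   98.7 153.6] yaw 158.3 tilt [1.8e+02 6.0e-02] F [ 0.  -1.2 -1.6] w 47.3 q [ 0.18  0.66 -0.65  2.    0.62  0.69  0.32] t 13.6
```

Call:
play_rows([
  [1,0.5,4,0,-8],
  [1,1.1,8,0,-16],
  [1,1.7,12,0,-24],
  [1,2.2,16,0,-33],
  [1,2.6,20,0,-33],
  [1,2.9,22.6,0,-33],
  [1,2.9,22.6,4,-33],
  [1,2.9,22.6,8,-33],
  [1,2.9,22.6,8,-33],
])

```text
clock: 14.5
eef_pos: [549.4, 316.4, 66.2]
tool_rot: [-3.135, -0.012, -2.942]
force: [-0.5, -0.9, -1.2]
width: 47.6
gripper_force: 64.1
```

```bash
python3 -c "
from h import *
findtray()
go(553,320,46,191.2)"
```

```text
tray [358.6 297.3] [97.5 44.5] ang 44.8 cells [[311.0, 250.2], [358.6, 297.3], [406.2, 344.5]]
go d(cm) [-0.25  0.17  2.35] spin 0.2 | at [551.  318.   69.5] yaw -168.6 tilt [-179.79   -0.42] F [ 0.1 -1.  -1. ] w 47.1 q [-0.17  0.95 -0.71  1.67  0.79  0.84  0.54] t 14.6
```

Call:
play_rows([
  [1,-0.2,0.2,1,0],
  [1,-0.2,0.2,2.2,0],
  [1,-0.2,0.2,2.2,0],
  [1,-0.2,0.2,2.2,0],
  [0.6,-0.2,0.2,2.2,0],
  [0.2,-0.2,0.2,2.2,0],
  [0.2,-0.2,0.2,2.2,0],
  [0.2,-0.2,0.2,-1,0],
  [0.2,-0.2,0.2,-6,0],
  [0.2,-0.2,0.2,-10,0],
])

```text
clock: 15.55
eef_pos: [555.0, 322.9, 175.5]
tool_rot: [3.141, 0.001, -2.943]
force: [0.8, 0.1, 1.7]
width: 68.5
gripper_force: 0.0
```

```bash
python3 -c "
from h import *
go(*mag(140,.40),150,np.degrees(.40+MT)+180)"
```

```text
go d(cm) [  4.28 -28.85   2.52] spin -15.2 | at [555.  322.9 175.5] yaw -168.6 tilt [1.7994e+02 5.0000e-02] F [0.8 0.1 1.7] w 68.5 q [-0.12  0.83 -0.8   1.6   0.68  1.    0.63] t 15.6
```

Call:
play_rows([
  [1,1,-5,0,-8],
  [1,2,-10,0,-15],
  [1,3,-15,0,-15],
  [1,4,-20,0,-15],
  [1,4.3,-25,0,-15],
  [1,4.3,-28.9,0,-15],
  [1,4.3,-29.5,2.5,-15],
  [1,4.3,-29.5,4,-15],
  [1,4.3,-29.5,4,-15],
])

```text
clock: 16.45
eef_pos: [569.3, 25.2, 131.5]
tool_rot: [3.14, -0.003, -2.681]
force: [-0.0, 0.4, 0.1]
width: 0.1
gripper_force: 0.0
```

```bash
python3 -c "
from h import *
im=findtray(); balls(); save(im,'t3.png',(85,225,450,390),2.15)
go(*mag(140,.33),52,np.degrees(.33+MT)+180)"
```

```text
tray [487.5 307.6] [205.   75.3] ang 11.1 cells [[421.7, 294.7], [487.5, 307.6], [553.2, 320.5]]
dark blob [254, 280, 27, 18, 309] r 138.4 a 0.813
go d(cm) [-0.12 -0.55  8.15] spin 3.9 | at [570.6  26.9 133.5] yaw -153.5 tilt [1.7992e+02 4.0000e-02] F [ 0.6 -0.1  0.2] w -0.1 q [ 0.42  0.83 -0.86  1.84  0.82  0.87  1.19] t 16.6
```

View pics/t3.png

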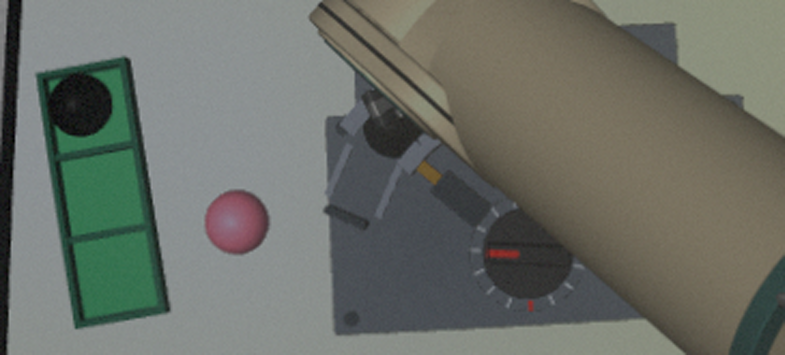

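Ball 1 lies in the tray's far cell (80,104). The second ball is at (393,128), near the gate, so I'll go in behind it.

Call:
play_rows([
  [1,-0.1,-0.5,0,4],
  [1,-0.1,-0.5,0,4],
  [1,-0.1,-0.5,3,4],
  [1,-0.1,-0.5,6,4],
  [1,-0.1,-0.5,8.1,4],
  [1,-0.1,-0.5,8.1,4],
  [1,-0.1,-0.5,8.1,4],
])

```text
clock: 17.25
eef_pos: [574.3, 21.9, 53.0]
tool_rot: [3.141, 0.001, -2.749]
force: [-0.0, 0.7, 0.6]
width: -0.4
gripper_force: 0.0
```

```bash
python3 -c "
from h import *
go(*mag(140,.33),52,np.degrees(.33+MT)+180)
arc(.38,.80,9,52,180)"
```

```text
go d(cm) [-0.01  0.08  0.1 ] spin -0.1 | at [574.3  21.9  53. ] yaw -157.5 tilt [1.7997e+02 6.0000e-02] F [-0.   0.7  0.6] w -0.4 q [ 0.36  0.93 -0.74  1.86  0.93  0.74  1.04] t 17.2
[1,0.01,0.78,0.10,-3.0],[1,0.07,1.51,0.10,-6.0],[1,0.16,2.24,0.10,-9.0],[1,0.29,2.96,0.10,-12.0],[1,0.47,3.68,0.10,-15.0],[1,0.68,4.38,0.10,-18.0],[1,0.92,5.07,0.10,-21.0],[1,1.20,5.75,0.10,-24.0],[1,1.52,6.42,0.10,-27.0],
```

Call:
play_rows([
  [1,0,0.8,0,-3],
  [1,0.05,1.5,0,-6],
  [1,0.15,2.2,0,-9],
  [1,0.3,3.0,0,-12],
  [1,0.45,3.7,0,-15],
  [1,0.7,4.4,0,-18],
  [1,0.9,5.1,0,-21],
  [1,1.2,5.75,0,-24],
  [1,1.5,6.4,0,-27],
  [1,1.5,6.4,0,-27],
])

```text
clock: 18.25
eef_pos: [534.0, 75.8, 52.0]
tool_rot: [3.139, 0.0, -2.276]
force: [-0.3, 0.4, -0.1]
width: 0.5
gripper_force: 0.0
```

```bash
python3 -c "
from h import *
balls()
go(*mag(140,.82),52,np.degrees(.82+MT)+180)"
```

```text
go d(cm) [-0.08  0.22 -0.01] spin -1.2 | at [534.7  75.1  51.9] yaw -130.5 tilt [ 1.799e+02 -1.000e-02] F [ 0.4 -1.2  0.7] w -0.2 q [ 0.31  0.94 -0.82  1.95  1.05  0.75  1.28] t 18.3
```

Call:
play_rows([
  [1,-0.05,0.2,0,-1],
  [1,-0.05,0.45,0,-1.5],
  [1,-0.05,0.45,0,-1.5],
  [1,-0.05,0.45,0,-1.5],
  [1,-0.05,0,0,-1.5],
  [1,-0.05,0,-4,-1.5],
  [1,-0.05,0,-9,-1.5],
  [0.5,-0.05,-3,-9,9],
  [0,0,-6,-9,18],
  [0,0,-6,-9,27],
])

```text
clock: 19.3
eef_pos: [584.7, 30.2, 142.3]
tool_rot: [-3.138, 0.002, -2.717]
force: [0.7, -0.4, 0.1]
width: 43.5
gripper_force: 0.0
```

```bash
python3 -c "
from h import *
balls()
go(*mag(141,1.121),100,np.degrees(1.121+MT)+90)"
```

```text
dark blob [236, 295, 30, 30, 661] r 143.2 a 1.12
go d(cm) [5.03 9.62 4.22] spin 46.2 | at [583.   32.4 142.4] yaw -155.9 tilt [-1.799e+02  6.000e-02] F [-0.7 -0.2 -0.5] w 50.4 q [ 0.4   0.82 -0.84  1.8   0.78  0.89  1.18] t 19.4
```

Call:
play_rows([
  [0,2,4,0,8],
  [0,4,8,0,16],
  [0,5,9.6,0,25],
  [0,5,9.6,0,33],
  [0,5,9.6,0,41],
  [0,5,9.6,0,46],
  [0,5,9.6,2,46],
  [0,5,9.6,4,46],
  [0,5,9.6,4,46],
])

```text
clock: 20.25
eef_pos: [493.6, 100.5, 100.5]
tool_rot: [-3.139, -0.003, 2.78]
force: [-0.4, -0.0, -0.9]
width: 85.6
gripper_force: 0.0
```

```bash
python3 -c "
from h import *
go(*mag(141,1.121),43,np.degrees(1.121+MT)+90)"
```

```text
go d(cm) [-0.45  0.08  5.75] spin 1.3 | at [493.6 100.5 100.5] yaw 159.3 tilt [-179.85   -0.2 ] F [-0.4 -0.  -0.9] w 85.6 q [ 0.11  0.73 -0.56  2.04  0.71  0.58  0.26] t 20.2
```

Call:
play_rows([
  [0,-0.1,0,0,0],
  [0,-0.1,0,2,0.5],
  [0,-0.1,0,4,0.5],
  [0,-0.1,0,5.8,0.5],
  [0,-0.1,0,5.8,0.5],
  [1,-0.1,0,5.8,0.5],
  [1,-0.1,0,5.8,0.5],
  [1,-0.1,0,5.8,0.5],
  [1,-0.1,0,5.8,0.5],
  [1,-0.1,0,5.8,0.5],
])

```text
clock: 21.25
eef_pos: [497.2, 100.8, 45.7]
tool_rot: [3.14, 0.002, 2.768]
force: [-1.8, 0.4, 6.9]
width: 47.1
gripper_force: 60.4
```

Call:
play_rows([
  [1,0,0,0,0],
  [1,0,0,-2,0],
  [1,0,0,-5,0],
  [1,0,0,-9,0],
  [1,0,0,-11,0],
  [1,0,0,-11,0],
])

```text
clock: 21.85
eef_pos: [498.1, 100.9, 157.4]
tool_rot: [3.138, 0.005, 2.767]
force: [0.3, -0.4, -1.8]
width: 47.5
gripper_force: 63.6
```

```bash
python3 -c "
from h import *
findtray();balls()
go(487.5,307,150,191.2)"
```

```text
tray [487.4 307.6] [205.1  75.1] ang 11.1 cells [[421.6, 294.7], [487.4, 307.6], [553.1, 320.5]]
go d(cm) [ 8.4  18.96  0.43] spin -32.7 | at [496.3  99.8 154.4] yaw 158.5 tilt [-1.7999e+02  6.0000e-02] F [-0.4 -0.3 -1.7] w 47.2 q [ 0.18  0.65 -0.65  2.    0.62  0.69  0.33] t 21.9
```

Call:
play_rows([
  [1,1.8,4,0,-8],
  [1,3.6,8,0,-16],
  [1,5.4,12,0,-24],
  [1,7.2,16,0,-33],
  [1,8.4,19,0,-33],
  [1,8.4,19,2,-33],
  [1,8.4,19,5,-33],
  [1,8.4,19,8,-33],
  [1,8.4,19,8,-33],
])

```text
clock: 22.85
eef_pos: [484.5, 305.1, 69.2]
tool_rot: [-3.137, -0.009, -2.939]
force: [-0.8, -0.7, -1.2]
width: 47.5
gripper_force: 63.7
```

```bash
python3 -c "
from h import *
im,d=ctrl.get_image('scene')
go(487.5,307,46,191.2)"
```

```text
go d(cm) [-0.21  0.02  2.55] spin 0.4 | at [485.6 306.5  71.5] yaw -168.4 tilt [-179.84   -0.33] F [ 0.7  0.3 -0.9] w 47.2 q [-0.2   0.88 -0.68  1.85  0.82  0.72  0.42] t 22.9
```

Call:
play_rows([
  [1,-0.1,0,1,0],
  [1,-0.1,0,2.4,0],
  [1,-0.1,0,2.4,0],
  [1,-0.1,0,2.4,0],
  [0.6,-0.1,0,2.4,0],
  [0.2,-0.1,0,2.4,0],
  [0.2,-0.1,0,2.4,0],
  [0.2,-0.1,0,-1,0],
  [0.2,-0.1,0,-6,0],
  [0.2,-0.1,0,-11,0],
])

```text
clock: 23.9
eef_pos: [487.9, 308.0, 185.6]
tool_rot: [-3.142, -0.001, -2.939]
force: [1.0, 0.8, -0.4]
width: 68.5
gripper_force: 0.0
```

```bash
python3 -c "
from h import *
go(MX,MY,180,87.7)"
```

```text
go d(cm) [ 11.04 -32.35   0.57] spin 103.9 | at [487.9 308.  185.6] yaw -168.4 tilt [-1.8e+02 -7.0e-02] F [ 1.   0.8 -0.4] w 68.5 q [-0.12  0.74 -0.82  1.78  0.66  0.92  0.55] t 23.9
```

Call:
play_rows([
  [0.4,1.6,-4.7,0,8],
  [0.4,3.2,-9.4,0,17],
  [0.4,4.8,-14,0,25],
  [0.4,6.4,-18.8,0,34],
  [0.4,8,-23.5,0,42],
  [0.4,9.6,-28,0,51],
  [0.4,11,-32.3,0,59],
  [0.4,11,-32.3,0,68],
  [0.4,11,-32.3,0,76],
  [0.4,11,-32.3,0,80],
])

```text
clock: 24.9
eef_pos: [445.7, -30.9, 184.7]
tool_rot: [3.14, 0.001, 1.941]
force: [0.3, 0.4, 0.9]
width: 51.3
gripper_force: 0.0
```

```bash
python3 -c "
from h import *
im=findtray();balls()
save(im,'t4.png',(85,225,450,390),2.15)
go(MX,MY,70,87.7)"
```

```text
tray [487.2 308.3] [205.1  74. ] ang 11.2 cells [[421.5, 295.3], [487.2, 308.3], [553.0, 321.3]]
go d(cm) [-0.03 -0.12 11.46] spin 23.9 | at [445.7 -30.3 184.6] yaw 111.6 tilt [1.7995e+02 4.0000e-02] F [ 0.8 -0.1 -0.1] w 51.3 q [ 0.35  0.5  -0.48  2.13  0.4   0.6  -0.04] t 25.0
```

View pics/t4.png

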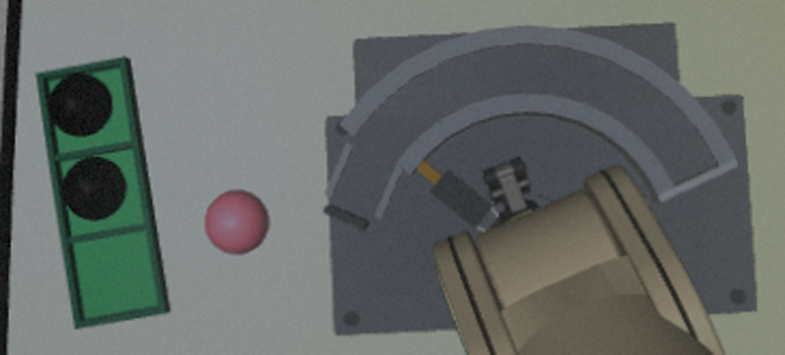

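Both balls sit in tray cells (80,104) and (93,188), and the track is empty. Next I close the gate.

Call:
play_rows([
  [0.4,0,-0.1,0,8],
  [0.4,0,-0.1,0,16],
  [0.4,0,-0.1,2,23.9],
  [0.4,0,-0.1,5,23.9],
  [0.4,0,-0.1,8,23.9],
  [0.4,0,-0.1,10,23.9],
  [0.4,0,-0.1,11.4,23.9],
  [0.4,0,-0.1,11.4,23.9],
  [1,0,-0.1,11.4,23.9],
  [1,0,-0.1,11.4,23.9],
])

```text
clock: 26.0
eef_pos: [445.1, -30.6, 71.0]
tool_rot: [3.14, -0.0, 1.531]
force: [-0.8, 0.2, -0.0]
width: 22.7
gripper_force: 0.0
```

Call:
play_rows([
  [1,0,0,0,0],
  [1,0,0,0,0],
  [1,0,0,0,0],
  [1,0,0,0,-8],
  [1,0,0,0,-16],
  [1,0,0,0,-24],
  [1,0,0,0,-32],
  [1,0,0,0,-40],
  [1,0,0,0,-48],
  [1,0,0,0,-48],
])

```text
clock: 27.0
eef_pos: [445.8, -30.7, 71.2]
tool_rot: [3.139, 0.002, 2.371]
force: [0.5, 0.4, 6.4]
width: 13.7
gripper_force: 60.5
```

Call:
play_rows([
  [1,0,0,0,-8],
  [1,0,0,0,-16],
  [1,0,0,0,-24],
  [1,0,0,0,-32],
  [1,0,0,0,-40],
  [1,0,0,0,-48],
  [1,0,0,0,-48],
  [1,0,0,0,-48],
])

```text
clock: 27.8
eef_pos: [445.9, -30.5, 71.2]
tool_rot: [3.141, 0.003, -3.077]
force: [0.6, 0.9, 6.7]
width: 14.3
gripper_force: 60.5
```

Call:
play_rows([
  [0.4,0,0,0,0],
  [0.4,0,0,0,0],
  [0.4,0,0,0,0],
  [0.4,0,0,0,0],
  [0.4,0,0,-5,0],
  [0.4,0,0,-10,0],
  [0.4,0,-5,-13,0],
  [0.4,0,-10,-13,0],
  [0.4,0,-15,-13,0],
  [0.4,0,-20,-13,0],
])

```text
clock: 28.8
eef_pos: [456.5, -225.3, 200.6]
tool_rot: [-3.141, 0.0, -3.078]
force: [0.3, -0.1, -0.4]
width: 51.2
gripper_force: 0.0
```

```bash
python3 -c "
from h import *
st(); im=findtray(); save(im,'t5.png',(85,225,450,390),2.15)"
```

```text
{'clock': 28.8, 'eef_pos': [456.518, -225.312, 200.62], 'tool_rot': [-3.141, 0.0, -3.078], 'force': [0.277, -0.117, -0.429], 'width': 51.199, 'qpos': [0.983, 0.652, -0.895, 1.95, 0.672, 0.867, 1.362]}
tray [487.3 308.3] [205.1  73.8] ang 11.1 cells [[421.5, 295.4], [487.3, 308.3], [553.0, 321.2]]
```

View pics/t5.png

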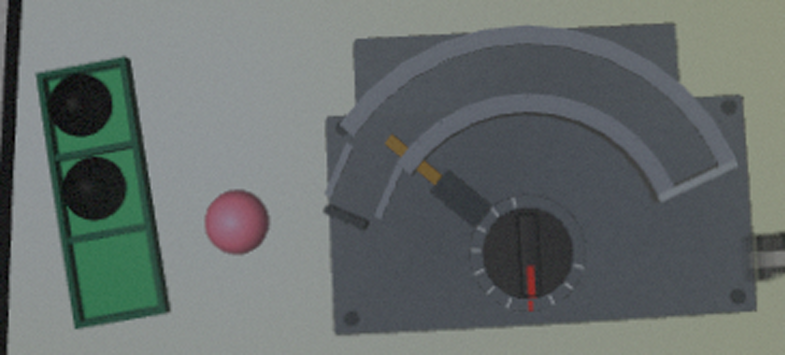

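The pointer is at the red zero tick (531,300) and the gate is closed. Both balls are in the tray and the arm is clear of everything, so I'm handing in.

Call:
play_rows([
  [0.4,0,0,0,0],
  [0.4,0,0,0,0],
  [0.4,0,0,0,0],
])

```text
clock: 29.15
eef_pos: [456.8, -221.3, 200.2]
tool_rot: [3.141, -0.0, -3.075]
force: [0.0, 0.5, 0.1]
width: 51.1
gripper_force: 0.0
```

```bash
python3 -c "
from cell import ctrl
print(ctrl.finish_job())"
```

```text
the job is handed in; nothing more can be done
None
```

I handed the job in at about 29 s: both balls found in the magazine lie in their own tray cells, the track is empty and the dial is back at its zero tick; the hand-in returned no verdict.

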